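Press a bearing bush home with a bench ratchet clamp, then back the clamp off

ROBOT

A 7-joint arm with a two-finger parallel gripper is mounted at the origin on a cart in front of the work surface, level with it; the furniture and walls round the work are solid. World frame = base frame: x ahead of the robot, y to its left, z up, the work surface at z = 0. Lengths are in m, angles in rad, forces in N, time in s.
With the tool pointing down it reaches from about 0.425 to 0.875 m from the base axis. Payload 8.4 kg.
Tool frame: the origin (TCP) lies on the centre line of the jaws, within the pads' length; the fingertips stand 11 mm ahead of it and the grasp point (between the pads) lies 8 mm behind it; z points along the fingers, y is the direction in which the jaws open and shut (so a half turn about z gives the same grasp; the last joint's range is limited). The gripper opens to 87 mm and grips with 3 to 60 N. Pads are 19 mm wide; open, the fingers measure 117 mm over their backs; the gripper's body (75 mm by 190 mm) begins 51 mm behind the grasp point.
Start: joints at [1.008, 0.333, 0.04, 1.465, -0.013, 1.343, -0.059], TCP at [0.291, -0.581, 0.234] pointing down, gripper open.
Joint ranges: [-2.58, 2.58], [-0.38, 2.09], [-1.3, 1.39], [0.25, 2.4], [-1.5, 4.64], [0.08, 2.09], [-2.65, 2.65]. Speed limits (rad/s): [2.22, 2.22, 2.79, 2.79, 3.14, 3.14, 3.14].

INTERFACE

Orientations are given as a rotation vector (axis times angle).
In Python, from bench import r gives the robot as it stands.
- The arm moves only by the shell command python3 -m jog 'ROWS' [FORCE]. ROWS is JSON, a list of rows, each an object with "jaw": the finger opening in cm, from 0 to 8.7; "offset": the shift along the world's x, y, z in cm, a list of three; "yaw": the turn about the world's z in degrees. In form: [{"jaw": jaw, "offset": [x, y, z], "yaw": yaw}, ...]. A call has 1 to 12 rows; each row is the pose to reach, as a shift and turn from the pose commanded when the call began; what a row does not reach only later rows make up. A row lasts 1/8 s, in which the tool goes at most 62.5 mm and 10.7 degrees, less where a joint would pass 70% of its speed; a pose out of reach is approached as far as the arm can. A call with a gripper value outside its range is refused whole. The fingers move at their own pace and stop on an object; FORCE is the grip in N (left out, the last holds). Time passes only in rows, so rows that repeat a pose let the fingers close. It gives the time, the measured TCP pose, the force and the opening at its end, in the units of the state.
- r.read_state(): the state, without advancing time (a new reading comes with each control period).
- r.read_camera(name): name is "scene" or "top" or "wrist"; returns the picture (384x512x3 uint8, blue, green, red); there is no depth.
- r.get_calibration(name): a dict with "mtx" (3x3 intrinsics, pixels), "k1" (the pictures are not rectified: a ray, as slopes to the right and down, at radius r is drawn at 1 + k1 r^2 times it, then the intrinsics apply), "cam_to_world" (4x4, takes a point from camera to world coordinates); the wrist camera has in their place "tool_from_camera" (4x4, takes a point from camera to tool coordinates, whose origin is the TCP and whose axes are the flange's). Camera axes: x right, y down, z forward; pixel columns grow to the right and rows downward; lengths in m; the calibration is good to about 2 mm. A picture is of the moment at which its call begins: read the wrist's pose just before it. get_calibration takes no time and is no camera call.
- r.sign_off(): hands the job in, once; it reports no verdict.
The state is a dict: "clock": time; "q": joint angles; "qd": joint speeds; "effort": joint torques, N m; "eef_pos": TCP position; "eef_rot": TCP orientation; "contact_force": force on the tool from outside, world axes, zero at the start; "ft_torque": the same for the moment, N m; "grip_width": finger opening in m.
Only numpy, scipy, OpenCV 4.12 (cv2) and the standard library are available. Lean on these libraries where they do the work, as an engineer would, in place of code of your own. Each camera call takes 0.05 s, during which the arm holds its last target.

TASK

Pump the trigger of the ratchet clamp on the board until its jaw has pressed the brass bush fully home, flange tight against the white bearing block; the last stroke goes stiff when it is home, so press gently and do not crush the plastic. Then press the release lever and, keeping it pressed, slide the clamp's head all the way back to its rear stop, leave the block sitting in its saddle, and leave the other things on the bench alone.

Things in the scene. Friction and masses are not known exactly. Their poses are not given: they have to be found in the camera images.
- clamp: Ratchet bar clamp screwed to a plywood board (306 x 90 x 14 mm), used as a small press. Origin on the bench under the bar's centre line; x runs along the toothed bar from the sliding head to the fixed jaw, z up. No part of the clamp may be pushed or squeezed with more than 32 N.
- anvil: The clamp's grey fixed jaw, bolted at the far end of the bar, with the saddle (48 mm high) that carries the block. Its slotted bolts let it be set along the bar, so it stands differently each time. Axes as the clamp's; its face, against which the block's back rests, is at x = 73 mm in this frame. Do not move it.
- jaw (a joint): Travel of the sliding head (with jaw, handle, trigger and release lever) along clamp x in m: 0 = rear stop, grows towards the fixed jaw; 0.038 to 0.048 at the start, 0.061 to 0.069 with the bush home. It steps forward over 6 mm teeth (the first stroke may run on to meet the bush) and slides back only while the release lever is down, with about 3 N.
- handle_top (a point): Middle of the top of the upright black handle on the sliding head, 146 mm above the bench; the handle is 15 mm thick along the clamp, 24 mm across. The grey housing below it is 66 mm high and 34 mm wide, the jaw in front of it 90 mm high.
- trigger_end (a point): Centre of the trigger's rolled black end, a bar 14 mm thick and 26 mm long across the clamp, about 118 mm above the bench, with free space behind it (towards clamp -x). The trigger stands behind the handle on a pivot 62 mm below this end; the end is pushed along clamp +x towards the handle (shut fingertips 10 mm below its centre do well), or squeezed against it.
- trigger (a joint): Trigger angle in rad: 0 = at rest, 0.55 = fully squeezed (its end 34 mm further along the head, at much the same height; the head moves on too). A spring returns it with 2 to 4 N; let it come right back between strokes (44 mm back). Of each stroke the first 10 mm or so are idle, then it drives; a full stroke under load gains one 6 mm tooth.
- pad_face (a point): Middle of the face of the round black rubber pad (26 mm across) on the sliding jaw, 74 mm above the bench. The jaw pushes with about 3 times what is put on the trigger's end. Counting rubbing, 10 to 15 N on the end drives the bush; 16 to 19 N seats it and can do no harm; over 22 N overloads it. If the end resists 16 N before the trigger has reached 0.48 rad, the bush is home.
- pad: The same rubber pad; origin at the middle of its back, 9 mm behind its face, x along clamp x. It presses on the bush and gives about 1 mm per 18 N. With more than 65 N it cracks the block: a full stroke after the bush is home does.
- block: White plastic bearing block (foot 56 x 26 x 8 mm, body 36 mm wide, round top 44 mm high), loose on the clamp's saddle between two low cheeks, its back to the fixed jaw. Origin at the middle of its underside, x along its bore (clamp x), which lies 26 mm above the underside. It needs not be touched.
- bush (a joint): How far the flanged brass bush (flange 24 mm across, 3 mm thick; sleeve 17 mm) has gone into the block's near face, in m: 0 = flange 9 mm proud, 0.009 = home, flange against the block; 0 to 0.002 at the start. It moves only by force (24 N) and stays where it is.
- thumb_rest (a point): Middle of the release lever's thumb rest behind the head: a flat steel plate 36 mm along the clamp, 30 mm across, top about 55 mm above the bench, with a lip 7 mm high, leaning back, 18 mm behind this point. A finger pressing on the plate draws the head back along clamp -x by rubbing or by the lip. The plate swings up and 5 mm forward when let go: leave it forward and up together.
- release (a joint): Angle of the release lever in rad: about 0.05 to 0.17 = up, holding (it ticks as teeth pass); 0.23 = fully down on its stop, teeth free, thumb rest about 8 to 11 mm lower than at rest. It takes 2 to 6 N on the thumb rest; keep 8 to 12 N on it while drawing the head back. It springs up when let go.
- block_done: Bystander: finished bearing block (as the other, bush home) standing on the bench: leave alone. Origin at the middle of its underside.
- capacitor: Bystander: blue can capacitor, 25 mm across, 44 mm tall, standing on the bench: leave alone. Origin at the middle of its underside.
- flux: Bystander: small pot with a cream lid, 38 mm across and high, standing behind the clamp: leave alone. Origin at the middle of its underside.
Mind the look-alikes: they are no part of the job. What is shaped like the block but orange, pink or red is not meant.

How it is judged:
On the way:
1. the bush is pressed home by the clamp, its flange within 0.4 mm of the block (value of joint bush above 0.0086 m and value of joint jaw above 0.055 m), for 0.2 s.
At the end, for the whole second after the job is handed in: The bush is home (within 0.4 mm), the head stands within 5 mm of its rear stop, trigger and release lever are let go, and the block rests upright in its saddle (value of joint bush above 0.0086 m and value of joint jaw below 0.005 m and value of joint trigger below 0.05 rad and value of joint release below 0.2 rad and horizontal distance between block and anvil between 0.052 and 0.064 m and height (world z) of block between 0.045 and 0.051 m and angle between block's own z axis and vertical below 0.08 rad and linear speed of block below 0.01 m/s); the robot touches nothing.
It fails at once if the pad pressed the bush with more than 65 N and cracked the block (contact force between pad and block above 65 N).
It fails at once if the clamp was pushed or squeezed with more than 32 N (contact force between the fingers and clamp above 32 N).
It fails at once if the block or bush was pushed with the gripper (contact force between the fingers and block above 8 N).
It fails at once if a bystander was knocked out of place (more than 30 mm) (distance of any of block_done, capacitor, flux from where it was at the start of the episode above 0.03 m).
It also fails if it takes over 51 s, if anything falls off the work surface, if the arm or the gripper's body presses on something with over 40 N, if the wrist force passes 120 N, or if a joint passes its speed limit or range.

## Working session

There is one attempt and no reset: what is moved stays moved. The work goes in short steps, Python scripts to look and compute and a shell command to move; the robot and the scene stay as the last step left them, time stands still between calls to the robot, and variables do not carry over. Pictures are saved under pics/ and viewed, and the job is handed in when it is done.

```bash
ls; mkdir -p pics; python3 - <<'E'
from bench import r
import cv2
for n in("scene","top","wrist"):
    s=r.read_state(); im=r.read_camera(n); cv2.imwrite(f"pics/{n}0.png",im)
    c=r.get_calibration(n); print(n,c)
print(s)
E
```

```text
pics
scene {'mtx': array([[494.28646008,   0.        , 256.88661448],
       [  0.        , 494.28646008, 197.02716589],
       [  0.        ,   0.        ,   1.        ]]), 'k1': -0.10338116364326914, 'cam_to_world': array([[-0.50411599, -0.63095017,  0.58971938, -0.31474406],
       [-0.86352882,  0.35749328, -0.35569163,  0.40045695],
       [ 0.01360298, -0.68854952, -0.72506173,  1.0317959 ],
       [ 0.        ,  0.        ,  0.        ,  1.        ]])}
top {'mtx': array([[444.63507466,   0.        , 254.85453574],
       [  0.        , 444.63507466, 186.37817215],
       [  0.        ,   0.        ,   1.        ]]), 'k1': -0.0810546867763261, 'cam_to_world': array([[-0.00407974, -0.9857307 ,  0.16828053,  0.17543495],
       [-0.99986229,  0.00672802,  0.01517012, -0.04150963],
       [-0.01608585, -0.16819547, -0.98562241,  1.5698065 ],
       [ 0.        ,  0.        ,  0.        ,  1.        ]])}
wrist {'mtx': array([[317.25895783,   0.        , 255.49797767],
       [  0.        , 317.25895783, 183.3342296 ],
       [  0.        ,   0.        ,   1.        ]]), 'k1': 0.004
[... 354 characters left out ...]
      1.00000000e+00]])}
{'clock': 0.1, 'q': array([ 1.00781247,  0.33382801,  0.03988194,  1.46619956, -0.0133875 ,
        1.34330805, -0.05849962]), 'qd': array([-0.00150614, -0.00319618,  0.00010084, -0.0011269 ,  0.00109394,
       -0.00081782, -0.0016508 ]), 'effort': array([ 3.17417544e-03, -6.57814121e+01,  1.33973591e+00, -4.04708469e+01,
       -5.96767967e-02,  4.09727159e-02,  1.09449654e-04]), 'eef_pos': array([ 0.29054857, -0.58097838,  0.23274805]), 'eef_rot': array([-3.05614035e+00, -7.21643164e-01,  7.03976028e-04]), 'contact_force': array([ 0.52937514, -0.13455209,  0.22206944]), 'ft_torque': array([ 0.00202125, -0.05747005,  0.02950224]), 'grip_width': 0.08710894666108535}
```

View pics/scene0.png

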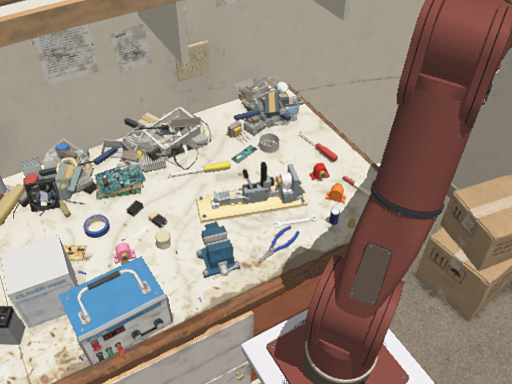

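View pics/top0.png

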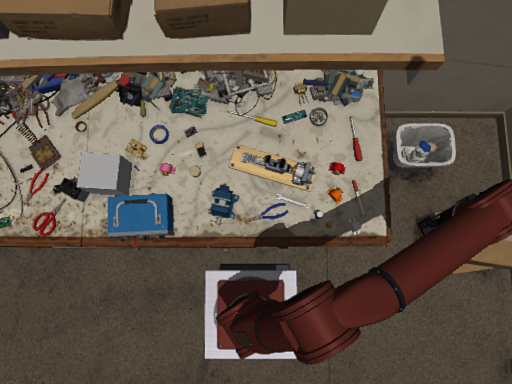

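View pics/wrist0.png

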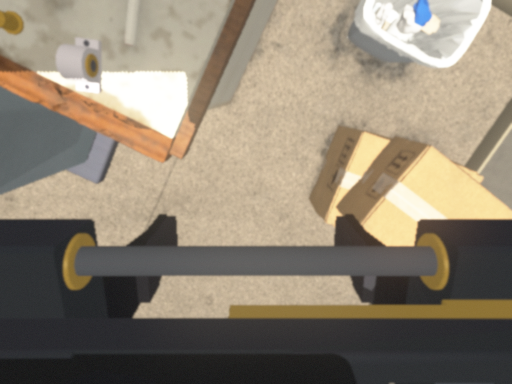

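The clamp on its plywood board is at scene (250,195) and top (272,167). The look-alikes are red at top (338,168), orange (335,195) and pink (167,169). The white finished block is at wrist (80,60). I'll enlarge next.

```bash
cat > h.py <<'E'
import numpy as np, cv2
from scipy.spatial.transform import Rotation as R
from bench import r
def pose(name,s=None):
    c=r.get_calibration(name)
    if name!="wrist": return c,np.array(c["cam_to_world"])
    T=np.eye(4);T[:3,:3]=R.from_rotvec(s["eef_rot"]).as_matrix();T[:3,3]=s["eef_pos"]
    return c,T@c["tool_from_camera"]
def ray(c,T,uv):
    K=c["mtx"];d=np.array([(uv[0]-K[0,2])/K[0,0],(uv[1]-K[1,2])/K[1,1]])
    p=d.copy()
    for _ in range(20): p=d/(1+c["k1"]*(p@p))
    v=T[:3,:3]@np.array([p[0],p[1],1]); return T[:3,3],v/np.linalg.norm(v)
def atz(c,T,uv,z):
    o,v=ray(c,T,uv); return o+v*(z-o[2])/v[2]
def tri(rs):
    A=0;b=0
    for o,v in rs:
        P=np.eye(3)-np.outer(v,v);A=A+P;b=b+P@o
    x=np.linalg.solve(A,b); return x,[np.linalg.norm((np.eye(3)-np.outer(v,v))@(x-o))*1e3 for o,v in rs]
def proj(c,T,X):
    p=np.linalg.inv(T)@np.append(X,1);p=p[:2]/p[2];p=p*(1+c["k1"]*(p@p));K=c["mtx"]
    return K[0,0]*p[0]+K[0,2],K[1,1]*p[1]+K[1,2]
def crop(src,dst,x,y,w,h,f):
    im=cv2.imread(src)[y:y+h,x:x+w]; im=cv2.resize(im,None,fx=f,fy=f,interpolation=cv2.INTER_CUBIC)
    for i in range(0,w,10): cv2.putText(im,str(x+i),(i*f,8),0,.3,(0,0,255)) if i%20==0 else 0; cv2.line(im,(i*f,10),(i*f,14),(0,0,255))
    for i in range(0,h,10): cv2.putText(im,str(y+i),(0,i*f+4),0,.3,(0,0,255)) if i%20==0 else 0
    cv2.imwrite(dst,im)
E
python3 -c "
from h import *
crop('pics/scene0.png','pics/s1.png',190,150,130,90,6)
crop('pics/top0.png','pics/t1.png',220,135,130,80,6)"
```

```text
(no output)
```

View pics/s1.png

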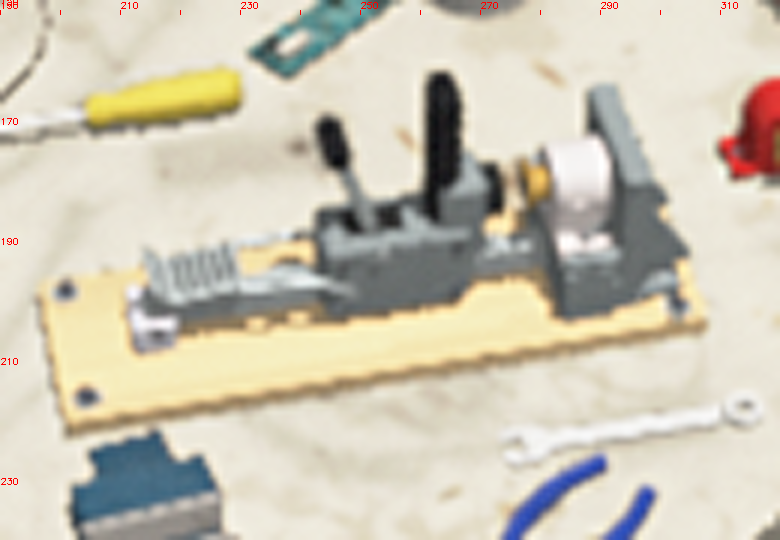

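View pics/t1.png

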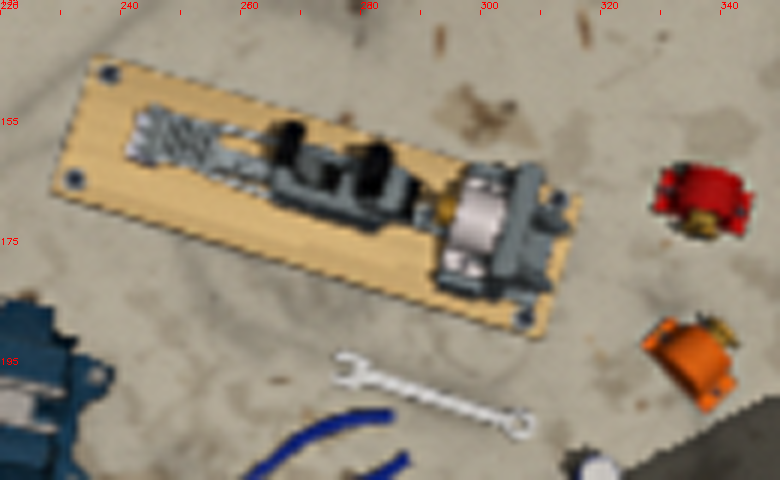

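```bash
python3 - <<'E'
from h import *
ct=pose("top");cs=pose("scene")
P=[atz(*ct,p,.014) for p in[(235.8,144.5),(228.7,166.7),(310,191.3),(316.7,167.8)]]
for p in P: print(p.round(3))
Q=[atz(*cs,p,.014) for p in[(196.5,197),(201.5,222),(307.5,203.5)]]
for p in Q: print('s',p.round(3))
rear=(P[0]+P[1])/2;fr=(P[2]+P[3])/2;d=fr-rear;print(d,np.degrees(np.arctan2(d[1],d[0])),np.linalg.norm(d),'ctr',(rear+fr)/2)
print('trig',tri([ray(*ct,(268.3,158.3)),ray(*cs,(245,173))]))
print('handle',tri([ray(*ct,(282.6,159.5)),ray(*cs,(263.3,162.5))]))
print('thumb',tri([ray(*ct,(220+185/6,135+140/6)),ray(*cs,(190+200/6,150+270/6))]))
print('flux',atz(*ct,(195,171),.03),'cap',atz(*ct,(320,215),.04))
E
```

```text
[0.595 0.051 0.014]
[0.513 0.076 0.014]
[ 0.422 -0.213  0.014]
[ 0.507 -0.239  0.014]
s [0.598 0.05  0.014]
s [0.506 0.079 0.014]
s [ 0.421 -0.21   0.014]
[-0.08965841 -0.28908199  0.        ] -107.23120931417314 0.30266652310005615 ctr [ 0.50931033 -0.0812795   0.014     ]
trig (array([ 0.51819665, -0.06409989,  0.12023151]), [np.float64(0.557290880752044), np.float64(0.5572908807520196)])
handle (array([ 0.50677487, -0.11172256,  0.14614566]), [np.float64(0.9101677775472987), np.float64(0.9101677775472483)])
thumb (array([ 0.53455064, -0.00433716,  0.05142223]), [np.float64(0.1433584430513624), np.float64(0.1433584430515149)])
flux [0.49513239 0.19434578 0.03      ] cap [ 0.33486767 -0.24244873  0.04      ]
```

```bash
python3 - <<'E'
from h import *
s=r.read_state();M=R.from_rotvec(s["eef_rot"]).as_matrix();print(M.round(3),np.degrees(np.arctan2(M[1,0],M[0,0])))
E
```

```text
[[ 0.894  0.447 -0.001]
 [ 0.447 -0.894  0.001]
 [-0.    -0.001 -1.   ]] 26.572740623806602
```

```bash
python3 -m jog '[{"jaw":4,"offset":[2.3,5.4,0],"yaw":5},{"jaw":0,"offset":[4.6,10.8,0],"yaw":10},{"jaw":0,"offset":[7,16.2,0],"yaw":15},{"jaw":0,"offset":[9.4,21.6,0],"yaw":20},{"jaw":0,"offset":[11.8,27,0],"yaw":25},{"jaw":0,"offset":[14.2,32.4,0],"yaw":30},{"jaw":0,"offset":[16.6,37.8,0],"yaw":35},{"jaw":0,"offset":[19,43.2,0],"yaw":40},{"jaw":0,"offset":[21.4,48.6,0],"yaw":45},{"jaw":0,"offset":[23.5,54.2,0],"yaw":46.7},{"jaw":0,"offset":[23.5,54.2,0],"yaw":46.7},{"jaw":0,"offset":[23.5,54.2,0],"yaw":46.7}]' 20
python3 - <<'E'
from h import *
import json
s=r.read_state();im=r.read_camera("wrist");cv2.imwrite("pics/w1.png",im)
cv2.imwrite("pics/w1b.png",cv2.resize(im,None,fx=1.5,fy=1.5))
json.dump({k:np.array(s[k]).tolist() for k in s},open("w1.json","w"));print(s)
E
```

```text
clock: 1.65
eef_pos: [0.5255, -0.0399, 0.2332]
eef_rot: [-2.521, -1.874, 0.001]
contact_force: [-1.0, 0.3, -0.2]
grip_width: 0.0009
{'clock': 1.65, 'q': array([ 0.43064057,  0.11500126, -0.47188186,  1.74184733,  0.05458564,
        1.29839457, -0.3454269 ]), 'qd': array([ 0.02112924, -0.00460647,  0.02304825,  0.0056746 ,  0.00087979,
       -0.00023216, -0.00115558]), 'effort': array([-1.97094887e+00, -4.54144228e+01, -3.59070584e+00, -4.01706576e+01,
       -3.03233257e-01, -3.99810146e-02, -5.44286042e-02]), 'eef_pos': array([ 0.5254759 , -0.03992185,  0.23322691]), 'eef_rot': array([-2.52100042e+00, -1.87439770e+00,  1.36500125e-03]), 'contact_force': array([-0.99038686,  0.29769024, -0.15245384]), 'ft_torque': array([-0.05897743, -0.04249876,  0.00632409]), 'grip_width': 0.0008845498743669377}
```

View pics/w1b.png

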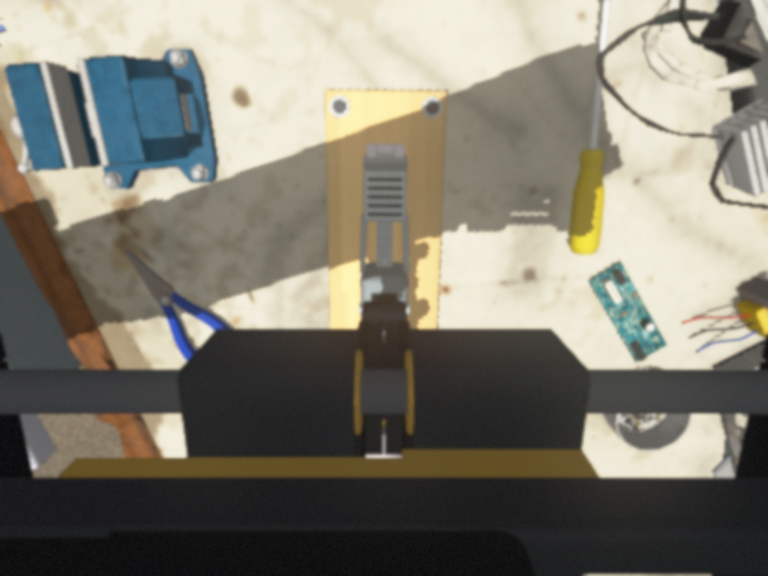

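Wrist view: the board is nearly vertical in the image, with rear corners at (216.7,60) and (298,60) and the thumb rest at about (257,128). The trigger is hidden under the gripper.

```bash
python3 - <<'E'
from h import *
import json
s=json.load(open("w1.json"));cw=pose("wrist",s);ct=pose("top");cs=pose("scene")
L=[atz(*cw,(u/1.5,v/1.5),.014) for u,v in[(326,90),(331,328),(446,90),(437,328)]]
for p in L: print(p.round(4))
for a,b in((0,1),(2,3)): d=L[b]-L[a];print(np.degrees(np.arctan2(d[1],d[0])))
rear=(L[0]+L[2])/2;print('rear mid',rear)
c=np.radians(-106.9);u=np.array([np.cos(c),np.sin(c)]);n=np.array([-u[1],u[0]])
rs=[ray(*ct,(220+185/6,135+140/6)),ray(*cs,(190+200/6,150+270/6))]
# thumb rest in wrist: slotted plate corners at 1.5x (366,165)-(407,220) , lip 145
for uv in[(386,192),(386,150),(386,165),(386,221)]: print('thumb',atz(*cw,(uv[0]/1.5,uv[1]/1.5),.055).round(4))
for nm,p in dict(trig=(.5182,-.0641),hand=(.5068,-.1117),thumb=(.5346,-.0043)).items():
    q=np.array(p)-rear[:2];print(nm,q@u,q@n)
crop('pics/w1.png','pics/w1c.png',225,85,65,140,4)
E
```

```text
[0.5173 0.0779 0.014 ]
[ 0.4623 -0.099   0.014 ]
[0.6009 0.0528 0.014 ]
[ 0.5467 -0.1244  0.014 ]
-107.27436502949362
-107.01360186672865
rear mid [0.55912023 0.06532425 0.014     ]
thumb [ 0.5391 -0.0011  0.055 ]
thumb [0.547  0.0255 0.055 ]
thumb [0.5442 0.0161 0.055 ]
thumb [ 0.5334 -0.0202  0.055 ]
trig 0.13573048263577245 -0.0015291163138654298
hand 0.18458881424393464 0.0014006332431546961
thumb 0.07374551433411619 -0.003221364712496197
```

View pics/w1c.png

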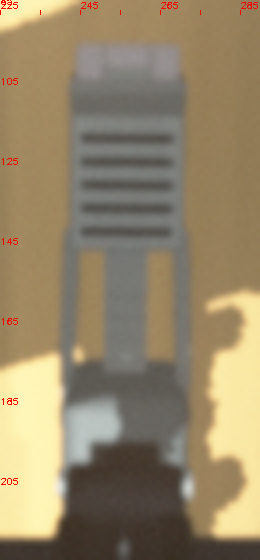

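```bash
python3 -m jog '[{"jaw":0,"offset":[0.1,0.4,-5],"yaw":0},{"jaw":0,"offset":[0.1,0.4,-8.5],"yaw":0},{"jaw":0,"offset":[0.1,0.4,-11.5],"yaw":0},{"jaw":0,"offset":[0.1,0.4,-11.5],"yaw":0},{"jaw":0,"offset":[0.1,0.4,-11.5],"yaw":0}]'
python3 - <<'E'
from h import *
for n in("scene","top"):
    im=r.read_camera(n);cv2.imwrite(f"pics/{n}2.png",im)
crop('pics/scene2.png','pics/s2.png',190,130,130,100,6)
crop('pics/top2.png','pics/t2.png',220,115,130,100,6)
E
```

```text
clock: 2.33
eef_pos: [0.5273, -0.0362, 0.1198]
eef_rot: [2.522, 1.872, 0.001]
contact_force: [0.1, -0.9, 0.7]
grip_width: 0.0003
```

View pics/s2.png

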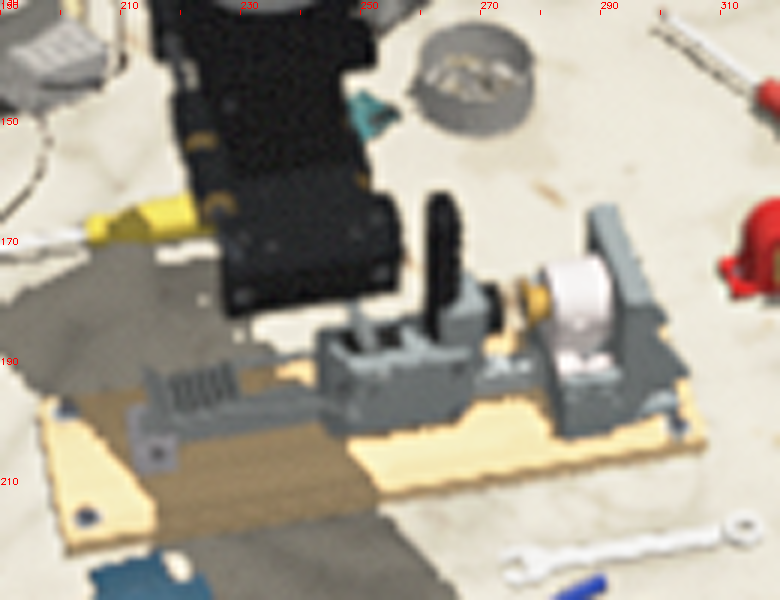

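View pics/t2.png

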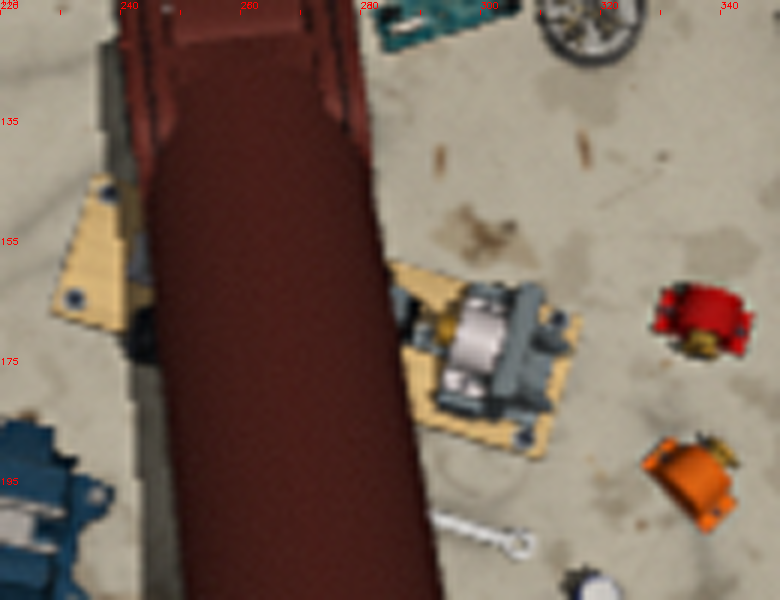

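```bash
python3 -m jog '[{"jaw":0,"offset":[-0.26,-0.86,0],"yaw":0},{"jaw":0,"offset":[-0.44,-1.43,0],"yaw":0},{"jaw":0,"offset":[-0.59,-1.9,0],"yaw":0},{"jaw":0,"offset":[-0.59,-1.9,0],"yaw":0}]'
```

```text
clock: 2.92
eef_pos: [0.5212, -0.0546, 0.1189]
eef_rot: [2.521, 1.874, 0.001]
contact_force: [1.7, 2.9, 3.3]
grip_width: 0.0004
```

```bash
python3 -m jog '[{"jaw":0,"offset":[-0.12,-0.38,0],"yaw":0},{"jaw":0,"offset":[-0.24,-0.76,0],"yaw":0},{"jaw":0,"offset":[-0.3,-0.96,0],"yaw":0},{"jaw":0,"offset":[-0.3,-0.96,0],"yaw":0}]'; python3 -m jog '[{"jaw":0,"offset":[-0.12,-0.38,0],"yaw":0},{"jaw":0,"offset":[-0.24,-0.76,0],"yaw":0},{"jaw":0,"offset":[-0.3,-0.96,0],"yaw":0},{"jaw":0,"offset":[-0.3,-0.96,0],"yaw":0}]'
```

```text
clock: 3.42
eef_pos: [0.5177, -0.0642, 0.1184]
eef_rot: [-2.521, -1.874, 0.0]
contact_force: [2.1, 2.3, 2.9]
grip_width: 0.0003
clock: 3.92
eef_pos: [0.5147, -0.0739, 0.1185]
eef_rot: [-2.521, -1.874, 0.001]
contact_force: [0.8, 2.6, 2.9]
grip_width: 0.0008
```

```bash
python3 -m jog '[{"jaw":0,"offset":[-0.12,-0.38,0],"yaw":0},{"jaw":0,"offset":[-0.24,-0.76,0],"yaw":0},{"jaw":0,"offset":[-0.3,-0.96,0],"yaw":0},{"jaw":0,"offset":[-0.3,-0.96,0],"yaw":0}]'
python3 - <<'E'
from h import *
for n in("scene",):
    im=r.read_camera(n);cv2.imwrite(f"pics/{n}3.png",im)
crop('pics/scene3.png','pics/s3.png',190,130,130,100,6)
E
```

```text
clock: 4.42
eef_pos: [0.5117, -0.0835, 0.1184]
eef_rot: [-2.521, -1.874, 0.001]
contact_force: [1.6, 2.7, 0.5]
grip_width: 0.0003
```

View pics/s3.png

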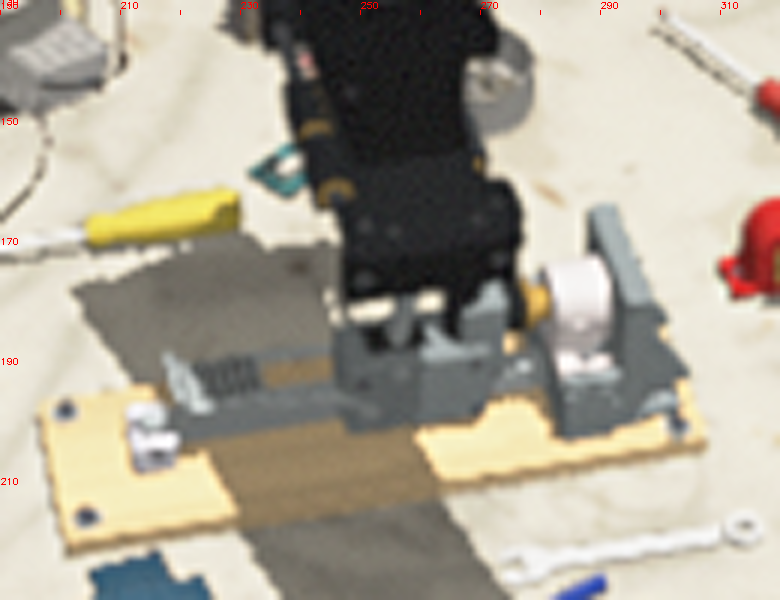

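```bash
python3 -m jog '[{"jaw":0,"offset":[-0.09,-0.29,0],"yaw":0},{"jaw":0,"offset":[-0.15,-0.48,0],"yaw":0},{"jaw":0,"offset":[-0.15,-0.48,0],"yaw":0}]'
```

```text
clock: 4.85
eef_pos: [0.5103, -0.0876, 0.1182]
eef_rot: [-2.52, -1.875, -0.0]
contact_force: [2.2, 4.8, -2.4]
grip_width: 0.0002
```

```bash
python3 -m jog '[{"jaw":0,"offset":[-0.06,-0.19,0],"yaw":0},{"jaw":0,"offset":[-0.09,-0.29,0],"yaw":0},{"jaw":0,"offset":[-0.09,-0.29,0],"yaw":0}]'
```

```text
clock: 5.22
eef_pos: [0.51, -0.0885, 0.1183]
eef_rot: [-2.518, -1.876, -0.004]
contact_force: [5.4, 10.1, -3.7]
grip_width: 0.0004
```

```bash
python3 -m jog '[{"jaw":0,"offset":[-0.04,-0.13,0],"yaw":0},{"jaw":0,"offset":[-0.04,-0.13,0],"yaw":0}]'
```

```text
clock: 5.48
eef_pos: [0.5098, -0.089, 0.1183]
eef_rot: [-2.517, -1.876, -0.005]
contact_force: [6.3, 13.3, -5.6]
grip_width: 0.0005
```

```bash
python3 -m jog '[{"jaw":0,"offset":[0.6,1.9,0],"yaw":0},{"jaw":0,"offset":[1.1,3.6,0],"yaw":0},{"jaw":0,"offset":[1.4,4.55,0],"yaw":0},{"jaw":0,"offset":[1.4,4.55,0],"yaw":0},{"jaw":0,"offset":[1.4,4.55,0],"yaw":0}]'
python3 - <<'E'
from h import *
for n in("scene",):
    im=r.read_camera(n);cv2.imwrite(f"pics/{n}4.png",im)
crop('pics/scene4.png','pics/s4.png',190,130,130,100,6)
E
```

```text
clock: 6.1
eef_pos: [0.5228, -0.0477, 0.1184]
eef_rot: [2.522, 1.873, -0.001]
contact_force: [0.9, -0.9, -0.2]
grip_width: 0.0004
```

View pics/s4.png

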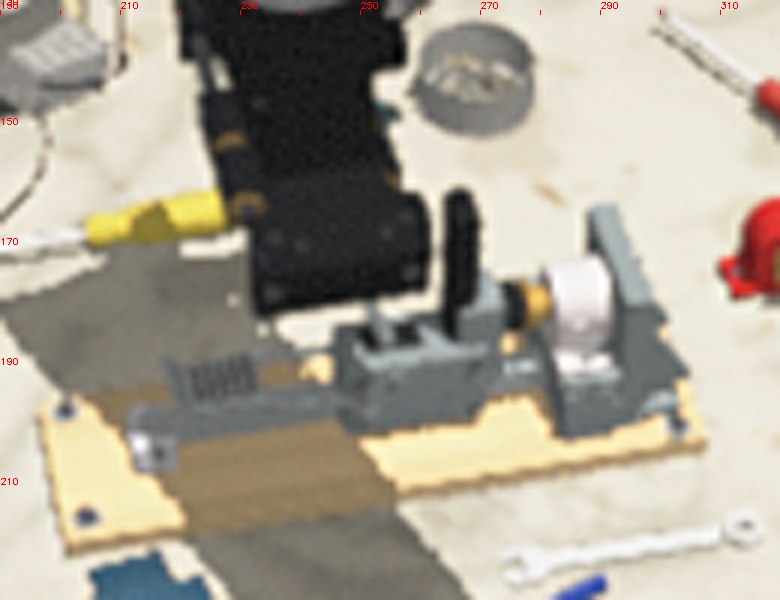

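```bash
python3 -m jog '[{"jaw":0,"offset":[-0.29,-0.95,0],"yaw":0},{"jaw":0,"offset":[-0.44,-1.43,0],"yaw":0},{"jaw":0,"offset":[-0.59,-1.9,0],"yaw":0},{"jaw":0,"offset":[-0.59,-1.9,0],"yaw":0}]'
```

```text
clock: 6.65
eef_pos: [0.5175, -0.0659, 0.119]
eef_rot: [2.521, 1.874, 0.002]
contact_force: [1.5, 4.3, 3.1]
grip_width: 0.0007
```

```bash
python3 -m jog '[{"jaw":0,"offset":[-0.07,-0.24,0],"yaw":0},{"jaw":0,"offset":[-0.15,-0.48,0],"yaw":0},{"jaw":0,"offset":[-0.15,-0.48,0],"yaw":0}]'
```

```text
clock: 7.02
eef_pos: [0.5157, -0.0707, 0.1186]
eef_rot: [2.521, 1.874, 0.0]
contact_force: [1.4, 3.7, 3.3]
grip_width: 0.0005
```

```bash
python3 -m jog '[{"jaw":0,"offset":[-0.07,-0.24,0],"yaw":0},{"jaw":0,"offset":[-0.15,-0.48,0],"yaw":0},{"jaw":0,"offset":[-0.15,-0.48,0],"yaw":0}]'
```

```text
clock: 7.4
eef_pos: [0.514, -0.0755, 0.1185]
eef_rot: [-2.521, -1.874, 0.0]
contact_force: [2.1, 2.7, 2.8]
grip_width: 0.0002
```

```bash
python3 -m jog '[{"jaw":0,"offset":[-0.07,-0.24,0],"yaw":0},{"jaw":0,"offset":[-0.15,-0.48,0],"yaw":0},{"jaw":0,"offset":[-0.15,-0.48,0],"yaw":0}]'
```

```text
clock: 7.78
eef_pos: [0.5128, -0.0794, 0.1187]
eef_rot: [-2.52, -1.875, -0.001]
contact_force: [2.6, 6.5, 3.5]
grip_width: 0.0009
```

```bash
python3 -m jog '[{"jaw":0,"offset":[-0.07,-0.24,0],"yaw":0},{"jaw":0,"offset":[-0.15,-0.48,0],"yaw":0},{"jaw":0,"offset":[-0.15,-0.48,0],"yaw":0}]'
```

```text
clock: 8.15
eef_pos: [0.5116, -0.0834, 0.1187]
eef_rot: [-2.519, -1.876, -0.003]
contact_force: [2.3, 9.1, 2.6]
grip_width: 0.0002
```

```bash
python3 -m jog '[{"jaw":0,"offset":[-0.07,-0.24,0],"yaw":0},{"jaw":0,"offset":[-0.12,-0.38,0],"yaw":0},{"jaw":0,"offset":[-0.12,-0.38,0],"yaw":0}]'
```

```text
clock: 8.52
eef_pos: [0.5104, -0.0871, 0.1186]
eef_rot: [-2.519, -1.876, -0.003]
contact_force: [4.6, 8.6, 2.7]
grip_width: 0.0006
```

```bash
python3 -m jog '[{"jaw":0,"offset":[-0.07,-0.24,0],"yaw":0},{"jaw":0,"offset":[-0.12,-0.38,0],"yaw":0},{"jaw":0,"offset":[-0.12,-0.38,0],"yaw":0}]'
```

```text
clock: 8.9
eef_pos: [0.5092, -0.091, 0.1184]
eef_rot: [-2.519, -1.876, -0.003]
contact_force: [5.0, 8.1, -0.3]
grip_width: 0.0004
```

```bash
python3 -m jog '[{"jaw":0,"offset":[-0.09,-0.29,0],"yaw":0},{"jaw":0,"offset":[-0.09,-0.29,0],"yaw":0}]'
```

```text
clock: 9.15
eef_pos: [0.5086, -0.0927, 0.1183]
eef_rot: [-2.518, -1.876, -0.004]
contact_force: [7.3, 10.7, -1.2]
grip_width: 0.0005
```

```bash
python3 -m jog '[{"jaw":0,"offset":[-0.06,-0.19,0],"yaw":0},{"jaw":0,"offset":[-0.06,-0.19,0],"yaw":0}]'
```

```text
clock: 9.4
eef_pos: [0.5084, -0.0932, 0.1183]
eef_rot: [-2.516, -1.877, -0.007]
contact_force: [8.1, 16.6, -3.1]
grip_width: 0.0004
```

```bash
python3 -m jog '[{"jaw":0,"offset":[0.6,1.9,0],"yaw":0},{"jaw":0,"offset":[1.1,3.6,0],"yaw":0},{"jaw":0,"offset":[1.4,4.6,0],"yaw":0},{"jaw":0,"offset":[1.4,4.6,0],"yaw":0},{"jaw":0,"offset":[1.4,4.6,0],"yaw":0}]'
python3 - <<'E'
from h import *
for n in("scene",):
    im=r.read_camera(n);cv2.imwrite(f"pics/{n}5.png",im)
crop('pics/scene5.png','pics/s5.png',235,150,80,60,10)
crop('pics/scene4.png','pics/s4b.png',235,150,80,60,10)
E
```

```text
clock: 10.02
eef_pos: [0.5209, -0.0523, 0.1183]
eef_rot: [2.522, 1.873, -0.001]
contact_force: [0.1, 0.8, 0.1]
grip_width: 0.0008
```

View pics/s5.png

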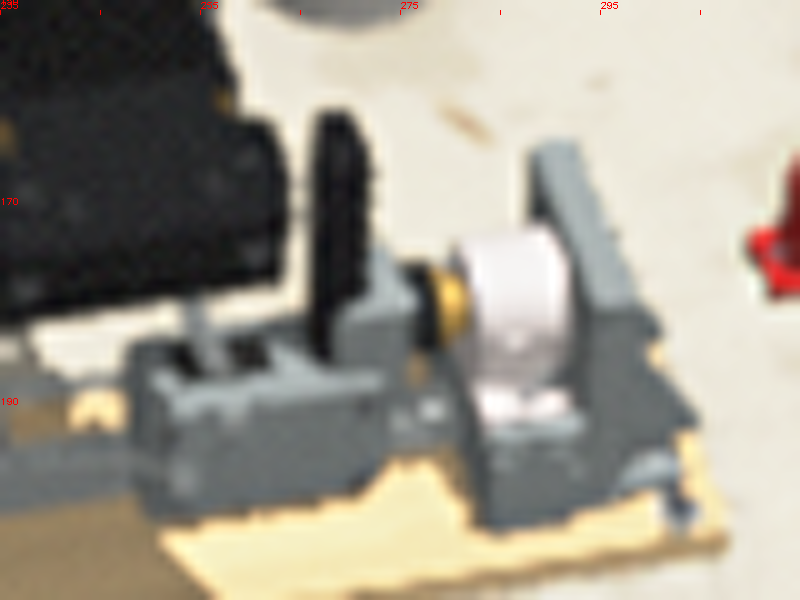

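View pics/s4b.png

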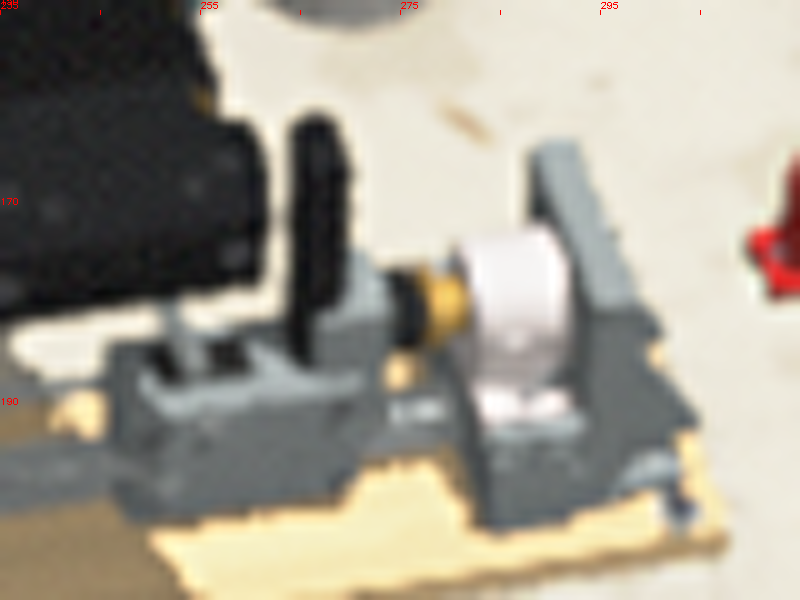

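```bash
python3 -m jog '[{"jaw":0,"offset":[-0.29,-0.95,0],"yaw":0},{"jaw":0,"offset":[-0.44,-1.43,0],"yaw":0},{"jaw":0,"offset":[-0.59,-1.9,0],"yaw":0},{"jaw":0,"offset":[-0.59,-1.9,0],"yaw":0}]'
```

```text
clock: 10.58
eef_pos: [0.5156, -0.0705, 0.1189]
eef_rot: [2.521, 1.874, 0.001]
contact_force: [1.8, 3.4, 2.5]
grip_width: 0.0007
```

```bash
python3 -m jog '[{"jaw":0,"offset":[-0.07,-0.24,0],"yaw":0},{"jaw":0,"offset":[-0.12,-0.38,0],"yaw":0},{"jaw":0,"offset":[-0.12,-0.38,0],"yaw":0}]'
```

```text
clock: 10.95
eef_pos: [0.5147, -0.0733, 0.1189]
eef_rot: [2.52, 1.875, 0.002]
contact_force: [2.6, 5.4, 3.5]
grip_width: 0.0005
```

```bash
python3 -m jog '[{"jaw":0,"offset":[-0.06,-0.19,0],"yaw":0},{"jaw":0,"offset":[-0.09,-0.29,0],"yaw":0},{"jaw":0,"offset":[-0.09,-0.29,0],"yaw":0}]'
```

```text
clock: 11.32
eef_pos: [0.514, -0.0755, 0.1192]
eef_rot: [-2.52, -1.876, -0.003]
contact_force: [2.4, 7.7, 6.4]
grip_width: 0.0006
```

```bash
python3 -m jog '[{"jaw":0,"offset":[-0.06,-0.19,0],"yaw":0},{"jaw":0,"offset":[-0.09,-0.29,0],"yaw":0},{"jaw":0,"offset":[-0.09,-0.29,0],"yaw":0}]'
```

```text
clock: 11.7
eef_pos: [0.5134, -0.0778, 0.1194]
eef_rot: [-2.519, -1.877, -0.004]
contact_force: [2.5, 10.3, 8.0]
grip_width: 0.0006
```

```bash
python3 -m jog '[{"jaw":0,"offset":[-0.06,-0.19,0],"yaw":0},{"jaw":0,"offset":[-0.09,-0.29,0],"yaw":0},{"jaw":0,"offset":[-0.09,-0.29,0],"yaw":0}]'
```

```text
clock: 12.08
eef_pos: [0.5125, -0.0807, 0.1194]
eef_rot: [-2.519, -1.877, -0.004]
contact_force: [2.6, 9.2, 9.2]
grip_width: 0.0004
```

```bash
python3 -m jog '[{"jaw":0,"offset":[-0.06,-0.19,0],"yaw":0},{"jaw":0,"offset":[-0.06,-0.19,0],"yaw":0}]'
```

```text
clock: 12.32
eef_pos: [0.5119, -0.0826, 0.1194]
eef_rot: [-2.519, -1.877, -0.004]
contact_force: [2.0, 10.3, 7.8]
grip_width: 0.0005
```

```bash
python3 -m jog '[{"jaw":0,"offset":[-0.06,-0.19,0],"yaw":0},{"jaw":0,"offset":[-0.06,-0.19,0],"yaw":0}]'
```

```text
clock: 12.58
eef_pos: [0.5113, -0.0846, 0.1194]
eef_rot: [-2.519, -1.877, -0.004]
contact_force: [1.9, 9.6, 8.8]
grip_width: 0.0002
```

```bash
python3 -m jog '[{"jaw":0,"offset":[-0.06,-0.19,0],"yaw":0},{"jaw":0,"offset":[-0.06,-0.19,0],"yaw":0}]'
```

```text
clock: 12.82
eef_pos: [0.5108, -0.0865, 0.1195]
eef_rot: [-2.519, -1.877, -0.004]
contact_force: [1.0, 9.5, 9.6]
grip_width: 0.0006
```

```bash
python3 -m jog '[{"jaw":0,"offset":[-0.06,-0.19,0],"yaw":0},{"jaw":0,"offset":[-0.06,-0.19,0],"yaw":0}]'
```

```text
clock: 13.08
eef_pos: [0.5101, -0.0885, 0.1194]
eef_rot: [-2.519, -1.877, -0.004]
contact_force: [2.2, 8.7, 7.7]
grip_width: 0.0004
```

```bash
python3 -m jog '[{"jaw":0,"offset":[-0.06,-0.19,0],"yaw":0},{"jaw":0,"offset":[-0.06,-0.19,0],"yaw":0}]'
```

```text
clock: 13.32
eef_pos: [0.5095, -0.0905, 0.1193]
eef_rot: [-2.519, -1.877, -0.004]
contact_force: [2.2, 8.0, 7.1]
grip_width: 0.0004
```

```bash
python3 -m jog '[{"jaw":0,"offset":[-0.06,-0.19,0],"yaw":0},{"jaw":0,"offset":[-0.06,-0.19,0],"yaw":0}]'
```

```text
clock: 13.58
eef_pos: [0.5088, -0.0924, 0.1192]
eef_rot: [-2.519, -1.876, -0.004]
contact_force: [2.9, 9.3, 6.2]
grip_width: 0.0004
```

```bash
python3 -m jog '[{"jaw":0,"offset":[-0.06,-0.19,0],"yaw":0},{"jaw":0,"offset":[-0.06,-0.19,0],"yaw":0}]'
```

```text
clock: 13.82
eef_pos: [0.5082, -0.0944, 0.1192]
eef_rot: [-2.519, -1.877, -0.004]
contact_force: [2.8, 8.1, 6.9]
grip_width: 0.0005
```

```bash
python3 -m jog '[{"jaw":0,"offset":[-0.06,-0.19,0],"yaw":0},{"jaw":0,"offset":[-0.06,-0.19,0],"yaw":0}]'
```

```text
clock: 14.08
eef_pos: [0.5077, -0.0962, 0.1191]
eef_rot: [-2.519, -1.877, -0.004]
contact_force: [3.9, 8.5, 4.9]
grip_width: 0.0007
```

```bash
python3 -m jog '[{"jaw":0,"offset":[-0.06,-0.19,0],"yaw":0},{"jaw":0,"offset":[-0.06,-0.19,0],"yaw":0}]'
```

```text
clock: 14.32
eef_pos: [0.5071, -0.0977, 0.119]
eef_rot: [-2.519, -1.877, -0.004]
contact_force: [4.4, 9.9, 3.5]
grip_width: 0.0005
```

```bash
python3 -m jog '[{"jaw":0,"offset":[-0.06,-0.19,0],"yaw":0},{"jaw":0,"offset":[-0.06,-0.19,0],"yaw":0}]'
```

```text
clock: 14.58
eef_pos: [0.507, -0.0983, 0.119]
eef_rot: [-2.517, -1.878, -0.007]
contact_force: [5.2, 13.5, 2.4]
grip_width: 0.0004
```

```bash
python3 -m jog '[{"jaw":0,"offset":[-0.03,-0.1,0],"yaw":0},{"jaw":0,"offset":[-0.03,-0.1,0],"yaw":0}]'
```

```text
clock: 14.82
eef_pos: [0.5069, -0.0985, 0.119]
eef_rot: [-2.516, -1.878, -0.008]
contact_force: [6.5, 16.2, 2.7]
grip_width: 0.0008
```

```bash
python3 -m jog '[{"jaw":0,"offset":[0.6,1.9,0],"yaw":0},{"jaw":0,"offset":[1.1,3.6,0],"yaw":0},{"jaw":0,"offset":[1.4,4.6,0],"yaw":0},{"jaw":0,"offset":[1.4,4.6,0],"yaw":0},{"jaw":0,"offset":[1.4,4.6,0],"yaw":0}]'
python3 - <<'E'
from h import *
for n in("scene","top"):
    im=r.read_camera(n);cv2.imwrite(f"pics/{n}6.png",im)
crop('pics/scene6.png','pics/s6.png',235,150,80,60,10)
crop('pics/top6.png','pics/t6.png',270,140,60,50,10)
E
```

```text
clock: 15.45
eef_pos: [0.5188, -0.0578, 0.1183]
eef_rot: [2.522, 1.873, -0.001]
contact_force: [-0.5, -0.1, 0.7]
grip_width: 0.0009
```

View pics/s6.png

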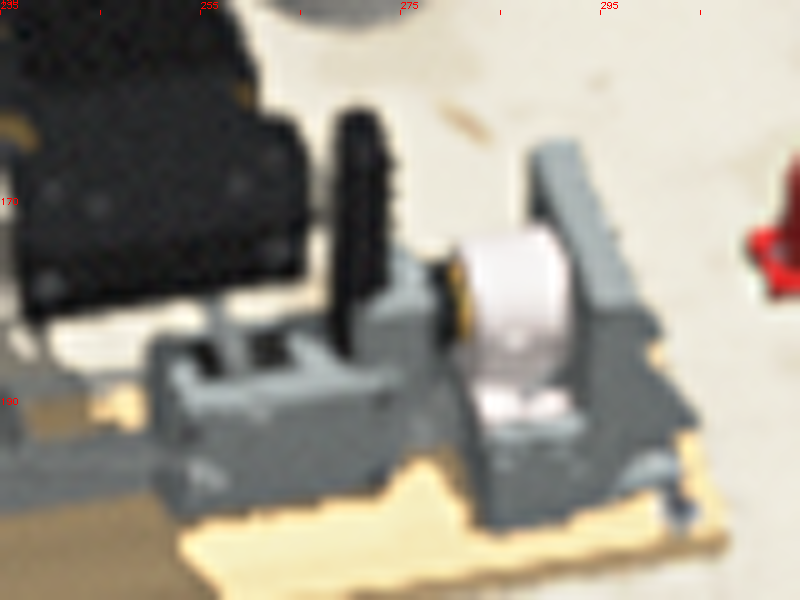

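View pics/t6.png

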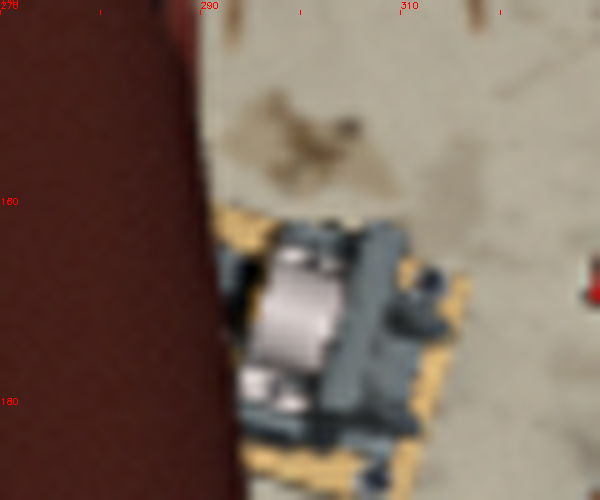

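```bash
python3 -m jog '[{"jaw":0,"offset":[-0.29,-0.95,0],"yaw":0},{"jaw":0,"offset":[-0.44,-1.43,0],"yaw":0},{"jaw":0,"offset":[-0.5,-1.62,0],"yaw":0},{"jaw":0,"offset":[-0.5,-1.62,0],"yaw":0}]'
```

```text
clock: 16.05
eef_pos: [0.5145, -0.0728, 0.1188]
eef_rot: [2.521, 1.874, 0.001]
contact_force: [2.5, 3.7, 3.0]
grip_width: 0.0
```

```bash
python3 -m jog '[{"jaw":0,"offset":[-0.06,-0.19,0],"yaw":0},{"jaw":0,"offset":[-0.06,-0.19,0],"yaw":0}]'
```

```text
clock: 16.3
eef_pos: [0.5138, -0.0746, 0.1187]
eef_rot: [2.521, 1.875, 0.001]
contact_force: [1.7, 4.0, 4.1]
grip_width: 0.0001
```

```bash
python3 -m jog '[{"jaw":0,"offset":[-0.06,-0.19,0],"yaw":0},{"jaw":0,"offset":[-0.06,-0.19,0],"yaw":0}]'
```

```text
clock: 16.55
eef_pos: [0.5134, -0.076, 0.1188]
eef_rot: [-2.52, -1.875, -0.002]
contact_force: [2.4, 5.9, 5.4]
grip_width: 0.0005
```

```bash
python3 -m jog '[{"jaw":0,"offset":[-0.06,-0.19,0],"yaw":0},{"jaw":0,"offset":[-0.06,-0.19,0],"yaw":0}]'
```

```text
clock: 16.8
eef_pos: [0.513, -0.0774, 0.119]
eef_rot: [-2.52, -1.876, -0.003]
contact_force: [2.5, 8.5, 4.9]
grip_width: 0.0004
```

```bash
python3 -m jog '[{"jaw":0,"offset":[-0.06,-0.19,0],"yaw":0},{"jaw":0,"offset":[-0.06,-0.19,0],"yaw":0}]'
```

```text
clock: 17.05
eef_pos: [0.5126, -0.0789, 0.1192]
eef_rot: [-2.519, -1.876, -0.003]
contact_force: [2.1, 9.1, 7.2]
grip_width: 0.0008
```

```bash
python3 -m jog '[{"jaw":0,"offset":[-0.06,-0.19,0],"yaw":0},{"jaw":0,"offset":[-0.06,-0.19,0],"yaw":0}]'
```

```text
clock: 17.3
eef_pos: [0.5121, -0.0803, 0.1193]
eef_rot: [-2.519, -1.876, -0.004]
contact_force: [2.5, 10.0, 8.3]
grip_width: 0.0004
```

```bash
python3 -m jog '[{"jaw":0,"offset":[-0.06,-0.19,0],"yaw":0},{"jaw":0,"offset":[-0.06,-0.19,0],"yaw":0}]'
```

```text
clock: 17.55
eef_pos: [0.5117, -0.0818, 0.1195]
eef_rot: [-2.518, -1.877, -0.005]
contact_force: [1.9, 11.8, 9.5]
grip_width: 0.0004
```

```bash
python3 -m jog '[{"jaw":0,"offset":[-0.06,-0.19,0],"yaw":0},{"jaw":0,"offset":[-0.06,-0.19,0],"yaw":0}]'
```

```text
clock: 17.8
eef_pos: [0.5112, -0.0833, 0.1196]
eef_rot: [-2.518, -1.877, -0.006]
contact_force: [2.1, 12.9, 10.8]
grip_width: 0.0003
```

```bash
python3 -m jog '[{"jaw":0,"offset":[-0.03,-0.1,0],"yaw":0},{"jaw":0,"offset":[-0.03,-0.1,0],"yaw":0}]'
```

```text
clock: 18.05
eef_pos: [0.511, -0.084, 0.1197]
eef_rot: [-2.518, -1.877, -0.006]
contact_force: [2.2, 14.2, 10.9]
grip_width: 0.0007
```

```bash
python3 -m jog '[{"jaw":0,"offset":[-0.04,-0.13,0],"yaw":0},{"jaw":0,"offset":[-0.04,-0.13,0],"yaw":0}]'
```

```text
clock: 18.3
eef_pos: [0.5107, -0.0851, 0.1198]
eef_rot: [-2.518, -1.878, -0.006]
contact_force: [1.5, 14.8, 11.9]
grip_width: 0.0005
```

```bash
python3 -m jog '[{"jaw":0,"offset":[-0.03,-0.1,0],"yaw":0},{"jaw":0,"offset":[-0.03,-0.1,0],"yaw":0}]'
```

```text
clock: 18.55
eef_pos: [0.5105, -0.0858, 0.1198]
eef_rot: [-2.517, -1.878, -0.007]
contact_force: [1.5, 15.4, 12.3]
grip_width: 0.0003
```

```bash
python3 -m jog '[{"jaw":0,"offset":[-0.04,-0.13,0],"yaw":0},{"jaw":0,"offset":[-0.04,-0.13,0],"yaw":0}]'
```

```text
clock: 18.8
eef_pos: [0.5102, -0.0868, 0.1199]
eef_rot: [-2.517, -1.878, -0.007]
contact_force: [2.4, 16.8, 13.0]
grip_width: 0.0003
```

```bash
python3 -m jog '[{"jaw":0,"offset":[-0.02,-0.06,0],"yaw":0},{"jaw":0,"offset":[-0.02,-0.06,0],"yaw":0}]'
```

```text
clock: 19.05
eef_pos: [0.51, -0.0873, 0.1199]
eef_rot: [-2.517, -1.878, -0.007]
contact_force: [3.1, 16.8, 12.3]
grip_width: 0.0006
```

```bash
python3 -m jog '[{"jaw":0,"offset":[0.6,1.9,0],"yaw":0},{"jaw":0,"offset":[1.2,4.0,0.2],"yaw":0},{"jaw":0,"offset":[1.7,5.5,1],"yaw":0},{"jaw":0,"offset":[2.1,6.7,4],"yaw":0},{"jaw":0,"offset":[2.1,6.7,6],"yaw":0},{"jaw":0,"offset":[2.1,6.7,6],"yaw":0}]'
python3 - <<'E'
from h import *
import json
s=r.read_state();im=r.read_camera("wrist");cv2.imwrite("pics/w7.png",im)
crop("pics/w7.png","pics/w7c.png",190,60,135,120,5)
json.dump({k:np.array(s[k]).tolist() for k in s},open("w7.json","w"))
im=r.read_camera("scene");cv2.imwrite("pics/scene7.png",im)
crop('pics/scene7.png','pics/s7.png',190,140,130,80,6)
E
```

```text
clock: 19.8
eef_pos: [0.5301, -0.025, 0.1799]
eef_rot: [2.52, 1.873, 0.002]
contact_force: [-0.1, -0.3, -1.2]
grip_width: 0.0004
```

View pics/w7c.png

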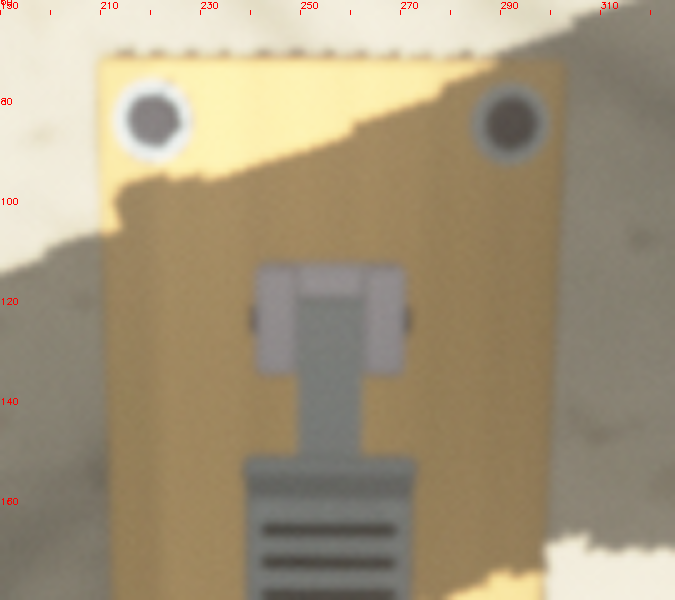

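View pics/s7.png

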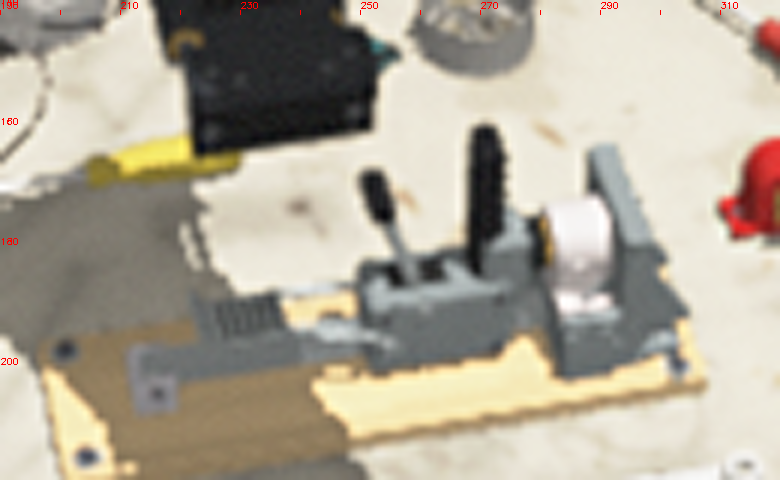

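The bush flange now looks flush against the block. The release lip is at wrist (256,152–158), with slots from row 166 on.

```bash
python3 - <<'E'
from h import *
import json
s=json.load(open("w7.json"));cw=pose("wrist",s)
u=np.array([np.cos(np.radians(-107.1)),np.sin(np.radians(-107.1))])
print('lip top',atz(*cw,(256,152),.062),'lip foot',atz(*cw,(256,159),.055),'slots',atz(*cw,(256,166),.055),atz(*cw,(256,172.5),.055),atz(*cw,(256,179),.055))
im=cv2.imread('pics/w7.png'); cv2.imwrite('pics/w7d.png',cv2.resize(im[100:300,180:340],None,fx=3,fy=3))
cs=pose("scene")
print('scene plate mid',atz(*cs,(190+245/6,140+317/6),.055))
E
```

```text
lip top [5.38498169e-01 3.28661623e-04 6.20000000e-02] lip foot [ 0.53638646 -0.00680231  0.055     ] slots [ 0.53457273 -0.0128413   0.055     ] [ 0.53286893 -0.01851429  0.055     ] [ 0.5311459  -0.02425125  0.055     ]
scene plate mid [ 0.52870504 -0.02448302  0.055     ]
```

View pics/w7d.png

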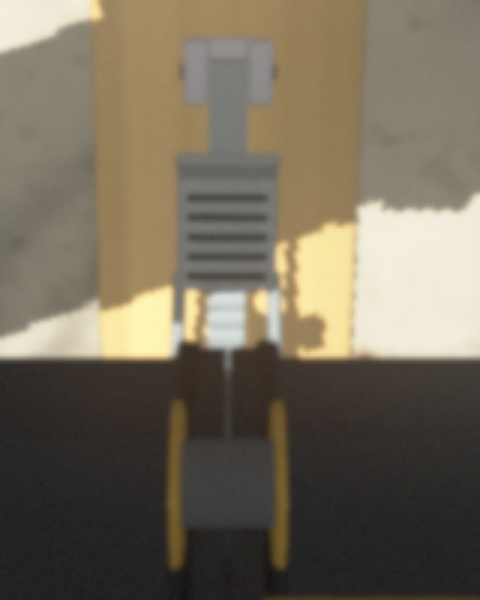

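```bash
python3 -m jog '[{"jaw":0,"offset":[0.1,0.35,-4],"yaw":0},{"jaw":0,"offset":[0.1,0.35,-8],"yaw":0},{"jaw":0,"offset":[0.1,0.35,-10.8],"yaw":0},{"jaw":0,"offset":[0.1,0.35,-11.3],"yaw":0},{"jaw":0,"offset":[0.1,0.35,-11.6],"yaw":0},{"jaw":0,"offset":[0.1,0.35,-11.6],"yaw":0}]'
```

```text
clock: 20.65
eef_pos: [0.5309, -0.021, 0.0633]
eef_rot: [2.52, 1.874, 0.001]
contact_force: [0.2, -0.1, 0.8]
grip_width: 0.0004
```

```bash
python3 -m jog '[{"jaw":0,"offset":[0,0,-0.3],"yaw":0},{"jaw":0,"offset":[0,0,-0.4],"yaw":0},{"jaw":0,"offset":[0,0,-0.4],"yaw":0}]'
```

```text
clock: 21.02
eef_pos: [0.5306, -0.0209, 0.0588]
eef_rot: [2.521, 1.875, 0.001]
contact_force: [0.4, -0.4, 0.8]
grip_width: 0.0003
```

```bash
python3 -m jog '[{"jaw":0,"offset":[0,0,-0.3],"yaw":0},{"jaw":0,"offset":[0,0,-0.3],"yaw":0}]'
```

```text
clock: 21.28
eef_pos: [0.5309, -0.0207, 0.0562]
eef_rot: [2.52, 1.875, 0.001]
contact_force: [-2.4, 0.5, 9.5]
grip_width: 0.0006
```

```bash
python3 -m jog '[{"jaw":0,"offset":[0,0,0],"yaw":0}]';python3 - <<'E'
from h import *
im=r.read_camera("scene");cv2.imwrite("pics/scene8.png",im)
crop('pics/scene8.png','pics/s8.png',190,140,130,80,6)
E
```

```text
clock: 21.4
eef_pos: [0.5309, -0.0207, 0.0563]
eef_rot: [2.52, 1.875, 0.001]
contact_force: [-1.3, 0.5, 8.5]
grip_width: 0.0004
```

View pics/s8.png

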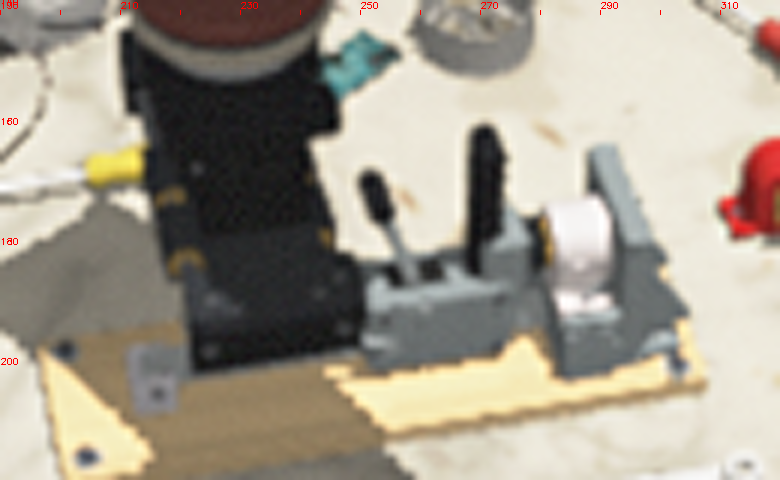

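```bash
python3 -m jog '[{"jaw":0,"offset":[0,0,-0.1],"yaw":0},{"jaw":0,"offset":[0,0,-0.1],"yaw":0}]'
```

```text
clock: 21.7
eef_pos: [0.5309, -0.0207, 0.0556]
eef_rot: [2.52, 1.874, 0.001]
contact_force: [-3.2, 1.4, 13.8]
grip_width: 0.0006
```

```bash
python3 -m jog '[{"jaw":0,"offset":[0.09,0.29,-0.02],"yaw":0},{"jaw":0,"offset":[0.23,0.76,-0.02],"yaw":0},{"jaw":0,"offset":[0.41,1.34,-0.02],"yaw":0},{"jaw":0,"offset":[0.59,1.91,-0.02],"yaw":0},{"jaw":0,"offset":[0.59,1.91,-0.02],"yaw":0}]';python3 - <<'E'
from h import *
im=r.read_camera("scene");cv2.imwrite("pics/scene9.png",im)
crop('pics/scene9.png','pics/s9.png',190,140,130,80,6)
E
```

```text
clock: 22.32
eef_pos: [0.537, -0.0013, 0.0556]
eef_rot: [2.52, 1.875, 0.001]
contact_force: [-4.2, 1.4, 14.9]
grip_width: 0.0003
```

View pics/s9.png

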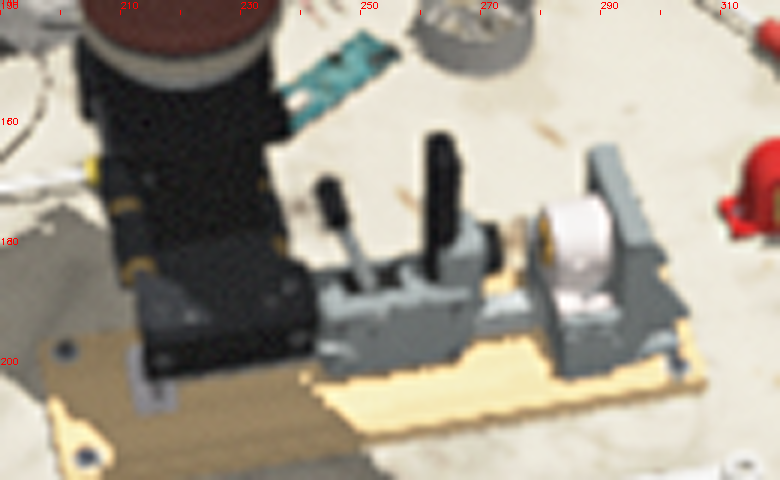

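```bash
python3 -m jog '[{"jaw":0,"offset":[0.18,0.57,0],"yaw":0},{"jaw":0,"offset":[0.41,1.34,0.02],"yaw":0},{"jaw":0,"offset":[0.65,2.1,0.02],"yaw":0},{"jaw":0,"offset":[0.88,2.87,0.02],"yaw":0},{"jaw":0,"offset":[1.06,3.44,0.02],"yaw":0},{"jaw":0,"offset":[1.06,3.44,0.02],"yaw":0}]'
```

```text
clock: 23.12
eef_pos: [0.5477, 0.0333, 0.0558]
eef_rot: [2.52, 1.875, 0.002]
contact_force: [-2.9, 1.6, 13.1]
grip_width: 0.0003
```

```bash
python3 -m jog '[{"jaw":0,"offset":[0.12,0.38,0],"yaw":0},{"jaw":0,"offset":[0.15,0.48,0],"yaw":0},{"jaw":0,"offset":[0.15,0.48,0],"yaw":0}]'
```

```text
clock: 23.5
eef_pos: [0.5489, 0.0373, 0.0557]
eef_rot: [2.52, 1.874, 0.001]
contact_force: [-2.5, 0.0, 12.6]
grip_width: 0.0005
```

```bash
python3 -m jog '[{"jaw":0,"offset":[0.06,0.19,0],"yaw":0},{"jaw":0,"offset":[0.09,0.29,0],"yaw":0},{"jaw":0,"offset":[0.09,0.29,0],"yaw":0}]'
```

```text
clock: 23.88
eef_pos: [0.5496, 0.0394, 0.0556]
eef_rot: [2.52, 1.873, -0.001]
contact_force: [-3.7, -2.8, 13.4]
grip_width: 0.0004
```

```bash
python3 -m jog '[{"jaw":0,"offset":[0.06,0.19,0],"yaw":0},{"jaw":0,"offset":[0.09,0.29,0],"yaw":0},{"jaw":0,"offset":[0.09,0.29,0],"yaw":0}]';python3 - <<'E'
from h import *
im=r.read_camera("scene");cv2.imwrite("pics/scene10.png",im)
crop('pics/scene10.png','pics/s10.png',190,140,130,80,6)
E
```

```text
clock: 24.25
eef_pos: [0.5508, 0.0421, 0.0554]
eef_rot: [2.52, 1.873, 0.0]
contact_force: [0.1, -3.6, 8.4]
grip_width: 0.0004
```

View pics/s10.png

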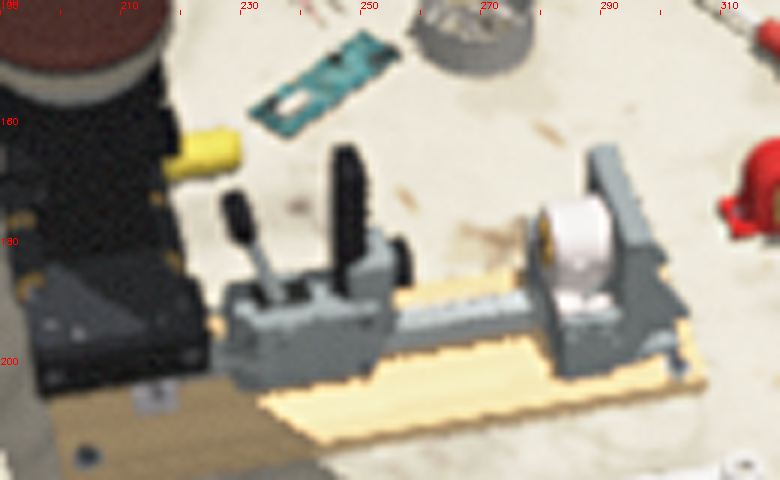

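```bash
python3 - <<'E'
from h import *
cs=pose("scene")
a=atz(*cs,(190+485/6,140+130/6),.146);b=atz(*cs,(190+345/6,140+150/6),.146);z=atz(*cs,(190+441/6,150+76/6),.146)
an=[(190+x/6,140+y/6) for x,y in()]
print(a,b,np.linalg.norm(a-b),np.linalg.norm(a-z), z)
E
python3 -m jog '[{"jaw":0,"offset":[0.06,0.19,0],"yaw":0},{"jaw":0,"offset":[0.12,0.38,0],"yaw":0},{"jaw":0,"offset":[0.12,0.38,0],"yaw":0}]'
```

```text
[ 0.4992608  -0.13158208  0.146     ] [ 0.51836617 -0.07122322  0.146     ] 0.06331040108849702 0.019966660648279427 [ 0.50545282 -0.11259981  0.146     ]
clock: 24.68
eef_pos: [0.5518, 0.0466, 0.0549]
eef_rot: [2.52, 1.874, 0.001]
contact_force: [0.1, -2.1, 6.1]
grip_width: 0.0004
```

```bash
python3 -m jog '[{"jaw":0,"offset":[0.03,0.1,-0.05],"yaw":0},{"jaw":0,"offset":[0.09,0.29,-0.05],"yaw":0},{"jaw":0,"offset":[0.09,0.29,-0.05],"yaw":0}]'
python3 - <<'E'
from h import *
im=r.read_camera("scene");cv2.imwrite("pics/scene11.png",im)
crop('pics/scene11.png','pics/s11.png',190,140,130,80,6)
E
```

```text
clock: 25.05
eef_pos: [0.5523, 0.0485, 0.0541]
eef_rot: [2.521, 1.873, -0.002]
contact_force: [-1.6, -6.1, 6.2]
grip_width: 0.0001
```

View pics/s11.png

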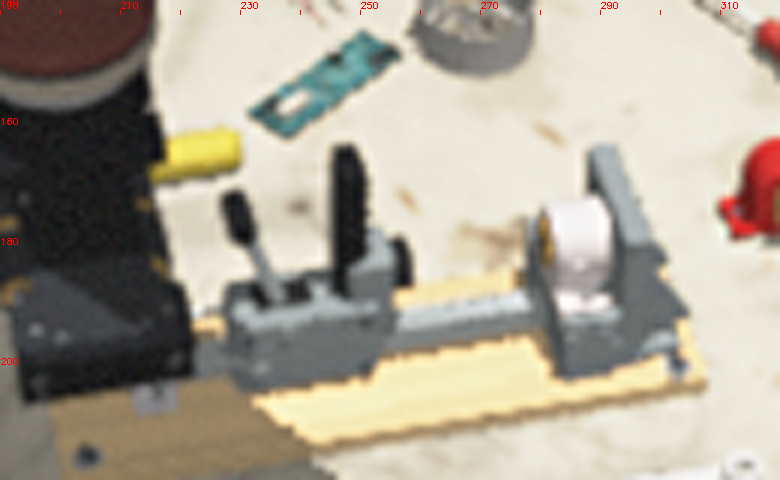

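```bash
python3 -m jog '[{"jaw":0,"offset":[0,0,-0.06],"yaw":0},{"jaw":0,"offset":[0.04,0.14,-0.06],"yaw":0},{"jaw":0,"offset":[0.04,0.14,-0.06],"yaw":0}]'
```

```text
clock: 25.48
eef_pos: [0.5524, 0.0487, 0.0536]
eef_rot: [2.521, 1.871, -0.004]
contact_force: [-3.2, -7.8, 9.2]
grip_width: 0.0004
```

```bash
python3 -m jog '[{"jaw":0,"offset":[-0.15,-0.48,0.4],"yaw":0},{"jaw":0,"offset":[-0.32,-1.05,1.2],"yaw":0},{"jaw":0,"offset":[-0.35,-1.15,2.5],"yaw":0},{"jaw":0,"offset":[-0.35,-1.15,5],"yaw":0},{"jaw":0,"offset":[-0.35,-1.15,9],"yaw":0},{"jaw":0,"offset":[0.5,4,14],"yaw":0},{"jaw":0,"offset":[0.5,9,16],"yaw":0},{"jaw":0,"offset":[0.5,9,16],"yaw":0}]'
python3 - <<'E'
from h import *
for n in("scene","top","wrist"):
    im=r.read_camera(n);cv2.imwrite(f"pics/{n}12.png",im)
crop('pics/scene12.png','pics/s12.png',190,140,130,80,6)
crop('pics/top12.png','pics/t12.png',180,130,180,100,4)
s=r.read_state();print(s["contact_force"])
E
```

```text
clock: 26.48
eef_pos: [0.5577, 0.1477, 0.217]
eef_rot: [-2.513, -1.884, -0.009]
contact_force: [0.0, -1.0, -1.1]
grip_width: 0.0006
[ 0.84768378 -0.54827677 -1.29047183]
```

View pics/s12.png

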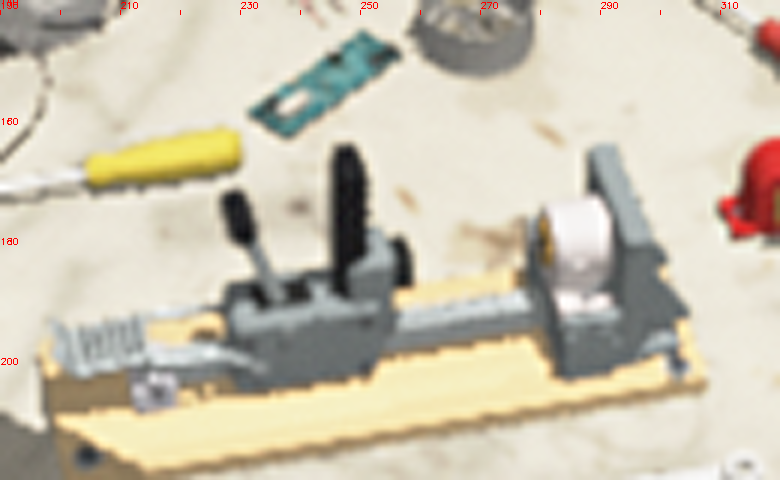

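View pics/t12.png

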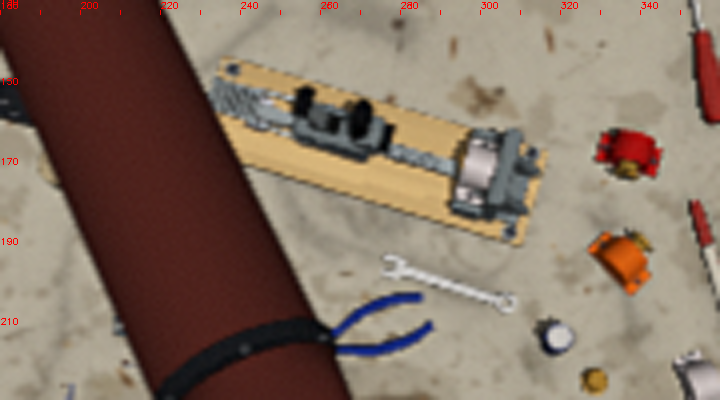

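View pics/scene12.png

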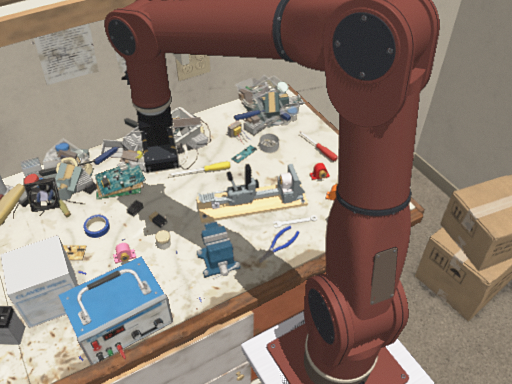

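The head sits against its stop and the lever is up. I'll take one close look at the bush before handing in.

```bash
python3 -m jog '[{"jaw":0,"offset":[-1.2,-5,2],"yaw":0},{"jaw":0,"offset":[-2.4,-10,2],"yaw":0},{"jaw":0,"offset":[-3.6,-15,2],"yaw":0},{"jaw":0,"offset":[-4.8,-20,2],"yaw":0},{"jaw":0,"offset":[-6,-25,2],"yaw":0},{"jaw":0,"offset":[-7.2,-30,2],"yaw":0},{"jaw":0,"offset":[-8.1,-34,2],"yaw":0},{"jaw":0,"offset":[-8.1,-34,2],"yaw":0},{"jaw":0,"offset":[-8.1,-34,2],"yaw":0}]'
python3 - <<'E'
from h import *
import json
s=r.read_state();im=r.read_camera("wrist");cv2.imwrite("pics/w13.png",im)
json.dump({k:np.array(s[k]).tolist() for k in s},open("w13.json","w"))
cv2.imwrite("pics/w13b.png",cv2.resize(im[0:240,140:380],None,fx=2.5,fy=2.5,interpolation=cv2.INTER_CUBIC))
E
```

```text
clock: 27.75
eef_pos: [0.476, -0.199, 0.233]
eef_rot: [-2.522, -1.872, 0.0]
contact_force: [0.2, -0.0, 1.2]
grip_width: 0.0007
```

View pics/w13b.png

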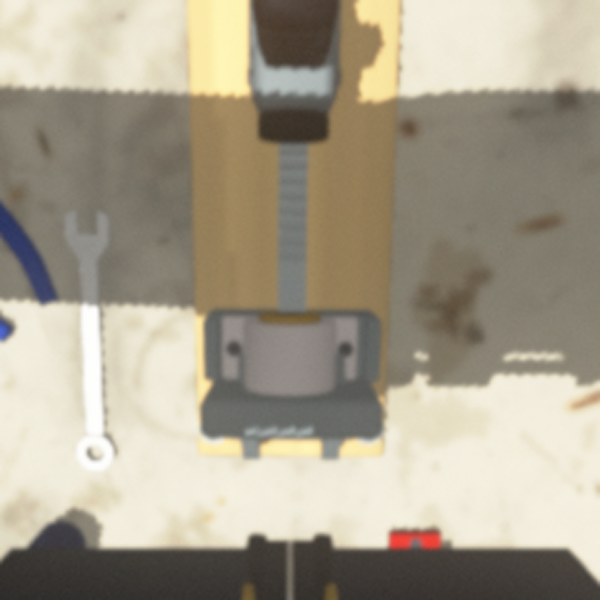

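```bash
python3 - <<'E'
from h import *
import json
s=json.load(open("w13.json"));cw=pose("wrist",s)
f=lambda v,z:atz(*cw,(140+292/2.5,v/2.5),z)
a=f(142,.086);b=f(314.5,.086);c=f(323,.086)
print('pad-flange gap',np.linalg.norm(a-b),'flange vis',np.linalg.norm(b-c))
print('board rear',f(0,.014))
E
python3 - <<'E'
from bench import r
print(r.sign_off())
E
```

```text
pad-flange gap 0.05966441755434059 flange vis 0.003118129157740742
board rear [ 0.52606145 -0.03740203  0.014     ]
the job is handed in; nothing more can be done
None
```

I pressed the bush home, drew the clamp's head back until it stopped, and handed the job in at about 28 s of the 51 s. No verdict is reported back.

- **Pressing:** I pushed the trigger with the shut fingertips in three full strokes. On the fourth, the trigger end resisted about 17 N only halfway through its travel, so I took the bush as home. The highest reading was about 18.5 N along the clamp, in steps of 1–3 mm (sideways rubbing came on top of that).
- **Returning the head:** I held the release lever down with 6–15 N, sometimes outside the advised 8–12 N. The head slid about 63 mm and then did not move under an 8 N pull. I lifted off forward and up, and it stayed where it was.
- **Last checks:**
  - The flange shows 3.1 mm proud of the block, which matches its 3 mm thickness.
  - The block sits in its saddle against the fixed jaw.
  - The trigger and lever are up.
  - The capacitor and finished block in the top picture and the flux pot in the scene picture look undisturbed.
  - The gripper is clear of everything.
- **Disagreement:** the gap from pad to flange measured 60 mm in the wrist view, against 63 mm of head travel in the scene view. I put that down to picture accuracy. That the head is at its rear stop rests on the firm stop I felt and these distances, not on a direct measurement.

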